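Turn a game cartridge label-up with a lifter

ROBOT

A 6-joint arm with a two-finger parallel gripper is mounted at the origin on the work surface. World frame = base frame: x ahead of the robot, y to its left, z up, the work surface at z = 0. Lengths are in m, angles in rad, forces in N, time in s.
With the tool pointing down it reaches from about 0.4 to 0.925 m from the base axis. Payload 12.5 kg.
Tool frame: the origin (TCP) lies at the very end of the fingers, on their centre line; the grasp point (between the pads) lies hold_point_z behind it (hold_point_z is the distance from the TCP to the grasp point, in m); z points along the fingers, y is the line along which they close (so a half turn about z gives the same grasp; the last joint's range is limited). The gripper opens to 95 mm and grips with 3 to 60 N. Pads are 20 mm wide; open, the fingers measure 119 mm over their backs; the gripper's body (75 mm by 180 mm) begins 59 mm behind the grasp point.
Start: joints at [-1.22, 0.491, 1.559, -0, 1.092, -0.106], TCP at [0.276, -0.561, 0.215] pointing down, gripper open.
Joint ranges: [-3.1, 3.1], [-0.84, 2.19], [0.05, 2.79], [-1.13, 4.28], [0.06, 2.93], [-2.69, 2.69]. Speed limits (rad/s): [2.22, 2.22, 2.79, 3.14, 3.14, 3.14].

INTERFACE

Orientations are given as a unit quaternion [w, x, y, z].
In Python, from station import * gives the robot as it stands.
- The arm moves only by the tool play_rows, never from a script. Its argument "targets" is a list of rows, each an object with "dp": the shift along the tool's x, y, z in cm, a list of three; "delta_rot": the turn, a rotation vector about the tool's x, y, z in degrees, a list of three. In form: [{"dp": [dx, dy, dz], "delta_rot": [wx, wy, wz]}, ...]. A call has 1 to 10 rows; each row is the pose to reach, as a shift and turn from the pose commanded when the call began, along the tool's axes at that moment; what a row does not reach only later rows make up. A row lasts 1/8 s, in which the tool goes at most 62.5 mm and 10.7 degrees, less where a joint would pass 70% of its speed; a pose out of reach is approached as far as the arm can. A call with a gripper value outside its range is refused whole. "gripper" is the closure, from 0 (fully open) to 1 (shut), set as the call begins (left out, the last holds). The fingers move at their own pace and stop on an object; "grip_force" is the grip in N (left out, the last holds). Time passes only in rows, so rows that repeat a pose let the fingers close. It gives the time, the measured TCP pose, the force, the opening and the grip force at its end, in the units of the state.
- sense(): the state, without advancing time (a new reading comes with each control period).
- read_camera(name): name is "scene" or "top"; returns the picture (420x560x3 uint8, red, green, blue); there is no depth.
- camera_params(name): a dict with "fovy" (degrees; the focal length in pixels is half the picture's height over the tangent of half this angle, whatever the lens; pixels are square), "cx", "cy" (the principal point, pixels), "rvec" (rotation vector, rad) and "tvec" (3), from world to camera coordinates, as OpenCV has them. Camera axes: x right, y down, z forward; pixel columns grow to the right and rows downward; lengths in m; the calibration is good to about 2 mm. A picture is of the moment at which its call begins. camera_params takes no time and is no camera call.
- job_done(): hands the job in; it is judged then, once.
The state is a dict: "time_s": time; "joint_pos": joint angles; "joint_velocities": joint speeds; "joint_torque": joint torques, N m; "ee_pos": TCP position; "tool_rot": TCP orientation; "contact_force": force on the tool from outside, world axes, zero at the start; "wrist_torque": the same for the moment, N m; "finger_gap": opening from 0.0 (shut) to 1.0 (fully open); "gripper_force": force on a finger pad.
Only numpy, scipy, OpenCV 4.12 (cv2) and the standard library are available. Lean on these libraries where they do the work, as an engineer would, in place of code of your own. Each camera call takes 0.05 s, during which the arm holds its last target. There are 200 camera calls.

TASK

The grey game cartridge lies label-down in the turning tray, and bare contacts mean the gripper must not touch it. Take the orange-handled lifter off its cork pad, slide the blade lightly along the tray under the cartridge's raised edge and press the cartridge firmly, square and flat, against the yellow rib (a hand's gentle push of about 5 N, never a shove), then lever the edge up with the lifter so that the cartridge turns over across the rib and lies flat, label up, in the far half of the tray. Finally set the lifter back standing flat on its cork pad, and leave the other things where they are.

Things in the scene. Friction and masses are not known exactly. Their poses are not given: they have to be found in the camera images.
- tray: Fixed tray: black rubber bed 230 (x) x 130 mm, top at z 6 mm, side lips (y +-67 mm, z 10 mm). Origin under its middle, on the table. x = turning direction, from near half (open end x -115 mm, holds the cartridge) to far half (12 mm high end lip from x 115 mm). A yellow rib, 3 mm wide, 2 mm high, crosses it; it is adjustable: its near face is somewhere within x +-12 mm, fixed, not measured.
- cartridge: Loose, 63-117 g, grey block 50 (x) x 56 x 12 mm (z), 64 x 70 x 5 mm flange at mid height: 7 mm overhang, 3.5 mm gap below. Origin: centre. z out of the plain back (up at start); blue label on -z. x within 0.1 rad of tray x. Block starts 5-43 mm short of the rib, which fits under the flange and stops the block; tipping, it rolls onto the flange's far edge beyond the rib.
- lifter: Loose rigid lifter, 0.12 kg: steel blade 40 mm wide (y), 2 mm thick, x = -20 to 75 mm; orange grip block on it, 12 (x) x 30 (y) mm, top 55 mm above the blade's underside. Origin on the blade's underside, under the centre of the grip block; x to the blade's front edge, z up the block. Starts standing flat on the cork pad, x within 0.12 rad of the pad's x.
- lifter_tip (a point): Middle of the front edge of the lifter's blade, on the underside, 75 mm ahead of the lifter's origin.
- pad: Fixed cork pad on the table, 150 (x) x 75 (y) x 3 (z) mm, the lifter's place. Origin at the centre of its underside.
- bin: Loose blue bin full of game cases, 150 x 110 mm, 104 mm high, origin at the centre of its underside. Bystander.
- cases: Loose stack of disc cases, 125 x 142 mm, 40 mm high, origin at the centre of its underside. Bystander.
- loupe: Loose black loupe, 42 mm across, 38 mm high, origin at the centre of its underside. Bystander.
Not all that is in view belongs to the job. There is more than one size of the lifter; the job needs the smallest.

How it is judged:
By the outcome, as a careful person would: the job done as asked, in the order asked, and still so for the second after the job is handed in, with the robot touching nothing.
It also fails if it takes over 64 s, if anything falls off the work surface, if the arm or the gripper's body presses on something with over 40 N, if the wrist force passes 120 N, or if a joint passes its speed limit or range.

## Working session

There is one attempt and no reset: what is moved stays moved. The work goes in short steps, Python scripts to look and compute and a tool call to move; the robot and the scene stay as the last step left them, time stands still between calls to the robot, and variables do not carry over. Pictures are saved under pics/ and viewed, at most 10 in all, crops included, and the job is handed in when it is done.

Besides the shell and the picture viewer there is one more tool, called after "Call:" as name(argument=value, ...) on one line, values as JSON. play_rows: Moves the arm, as the interface text tells. Its arguments: {"type":"object","properties":{"targets":{"type":"array","items":{"type":"object","properties":{"dp":{"type":"array","items":{"type":"number"}},"delta_rot":{"type":"array","items":{"type":"number"}}}}},"gripper":{"type":"number"},"grip_force":{"type":"number"}},"required":["targets"]}

```bash
ls; mkdir -p pics
python3 - <<'E'
from station import *
import cv2
for n in ("scene","top"):
    cv2.imwrite(f"pics/{n}0.png",cv2.cvtColor(read_camera(n),cv2.COLOR_RGB2BGR)); print(n,camera_params(n))
s=sense();print(s)
E
```

```text
pics
scene {'fovy': 52.464765108991, 'cx': 273.9368524341191, 'cy': 212.19235517036284, 'rvec': array([ 1.77045573,  2.03635951, -0.58228986]), 'tvec': array([ 0.12119515, -0.45602923,  1.39282403])}
top {'fovy': 45.376041412244795, 'cx': 283.85859677517, 'cy': 211.20804526425658, 'rvec': array([ 2.17373467, -2.14859616,  0.13959156]), 'tvec': array([-0.04464523,  0.58387995,  1.51991868])}
{'time_s': 0.1, 'joint_pos': array([-1.21962556e+00,  4.91507191e-01,  1.55939093e+00, -2.89583126e-06,
        1.09168797e+00, -1.05592155e-01]), 'joint_velocities': array([ 0.00138387, -0.00257482, -0.00270428, -0.00244682, -0.0013746 ,
        0.00051185]), 'joint_torque': array([ 3.41541447e-03, -6.13622618e+01, -2.58603877e+01,  6.94014737e-02,
        4.69718256e-02, -4.57315286e-05]), 'ee_pos': array([ 0.27560384, -0.56071537,  0.21411443]), 'tool_rot': array([-4.92818815e-04,  9.74033839e-01,  2.26401931e-01, -6.21131498e-05]), 'contact_force': array([-0.68125223,  0.2216314 ,  0.50887136]), 'wrist_torque': array([-0.05045552,  0.01978674,  0.01194721]), 'gripper_force': 0.0, 'finger_gap': 1.001176550311087}
```

View pics/top0.png

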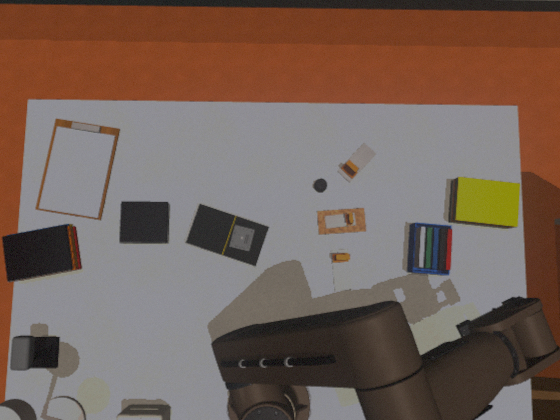

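View pics/scene0.png

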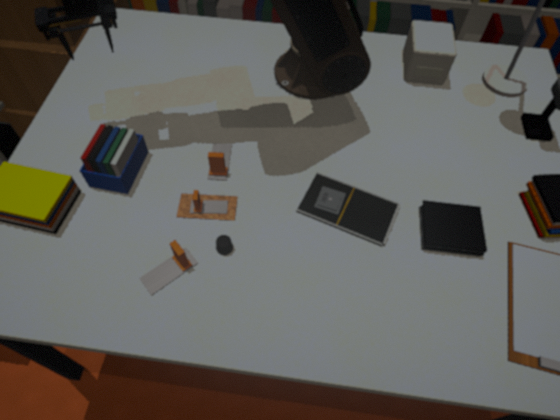

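The top view shows the tray at about (228,235) with the cartridge at (241,238). The cork pad with a lifter is at (341,220), and the other lifters are at (357,163) and (341,258). Next I'll enlarge the tray and pad in both views.

Run:
```python
import cv2,numpy as np
t=cv2.imread("pics/top0.png");s=cv2.imread("pics/scene0.png")
def crop(im,x,y,w,h,k): return cv2.convertScaleAbs(cv2.resize(im[y:y+h,x:x+w],None,fx=k,fy=k,interpolation=cv2.INTER_CUBIC),alpha=1.3)
a=crop(t,180,195,100,75,8); cv2.imwrite("pics/c1.png",a)
b=crop(t,305,195,75,75,5); c=crop(s,170,140,80,75,5)
d=crop(s,290,165,115,85,6.5)
cv2.imwrite("pics/c2.png",np.hstack([b,c])); cv2.imwrite("pics/c3.png",d)
print(a.shape,np.hstack([b,c]).shape,d.shape)
```

```text
(600, 800, 3) (375, 775, 3) (552, 748, 3)
```

View pics/c1.png

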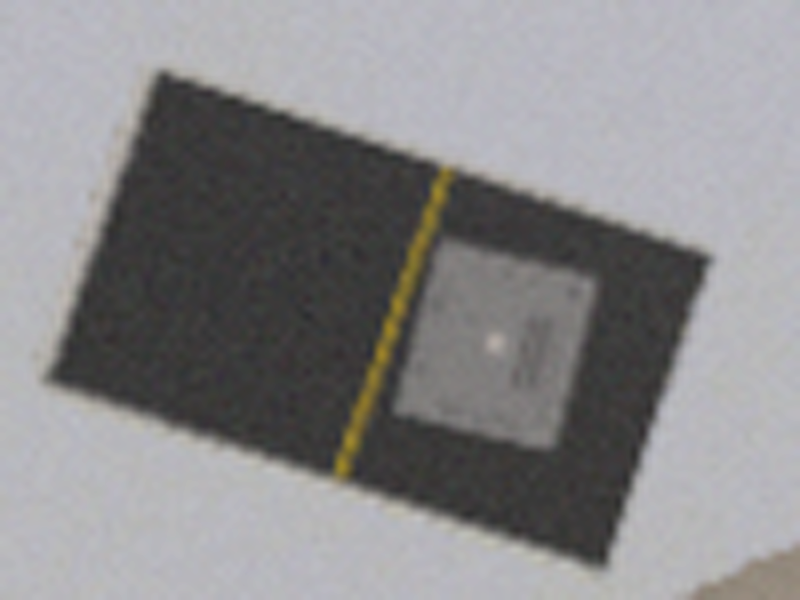

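View pics/c2.png

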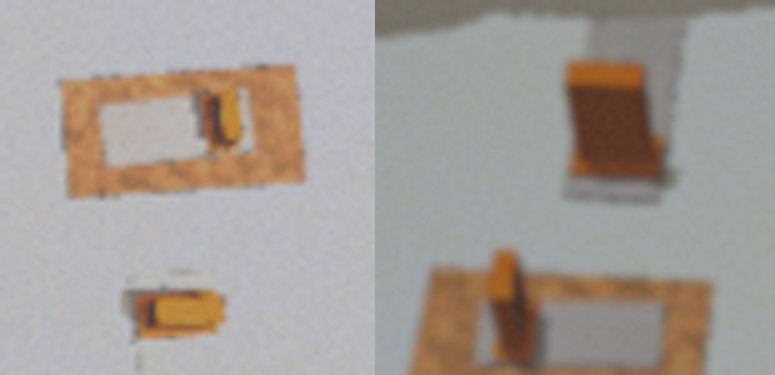

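View pics/c3.png

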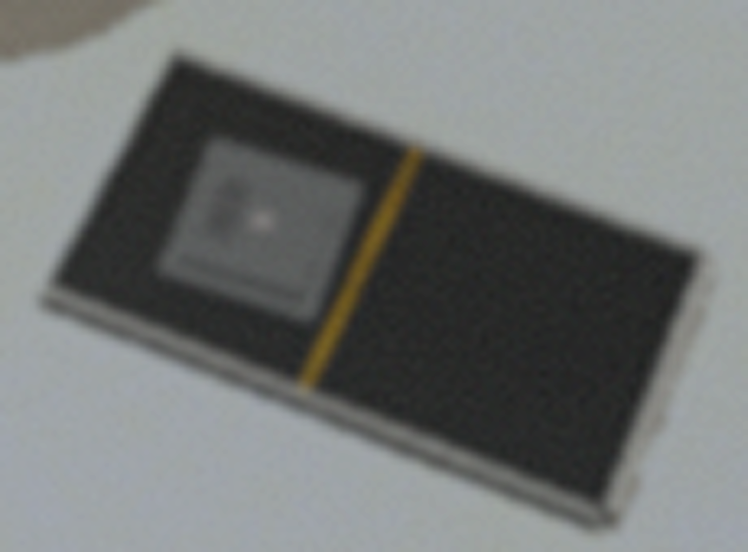

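Crops: bed corners, rib, cartridge flange corners, pad corners and blade corners are all readable. Now I'll turn them into poses.

```bash
cat > h.py <<'E'
import numpy as np,cv2
from scipy.optimize import least_squares
from scipy.spatial.transform import Rotation as R
from station import camera_params
def K(n):
    p=camera_params(n); f=210/np.tan(np.radians(p["fovy"]/2))
    return f,p["cx"],p["cy"],cv2.Rodrigues(p["rvec"])[0],np.array(p["tvec"])
def ray(n,uv,z):
    f,cx,cy,Rm,t=K(n); d=Rm.T@np.array([(uv[0]-cx)/f,(uv[1]-cy)/f,1]); c=-Rm.T@t
    return c+d*(z-c[2])/d[2]
def cr(pts,x,y,k): return [((a+.5)/k-.5+x,(b+.5)/k-.5+y) for a,b in pts]
def rigid(W,M):  # 2D fit: W = c + Rot M -> (cx,cy,yaw), residuals mm
    W=np.array(W)[:,:2];M=np.array(M)
    f=lambda q:(np.c_[np.cos(q[2])*M[:,0]-np.sin(q[2])*M[:,1],np.sin(q[2])*M[:,0]+np.cos(q[2])*M[:,1]]+q[:2]-W).ravel()
    r=least_squares(f,[*W.mean(0),1.5]); return r.x,r.fun*1000
def rowfor(s,p,Rm): # dp cm, rotvec deg in tool frame from commanded pose s=(pos,R)
    return s[1].inv().apply(np.array(p)-s[0])*100,(s[1].inv()*Rm).as_rotvec(degrees=True)
E
python3 - <<'E'
from h import *
np.set_printoptions(precision=4,suppress=True)
def tp(n,p,z): return [ray(n,q,z) for q in p]
c1=lambda p:cr(p,180,195,8); c2=lambda p:cr(p,305,195,5); c3=lambda p:cr(p,290,165,6.5)
B=np.array([(.115,-.065),(-.115,-.065),(-.115,.065),(.115,.065)])
q,r=rigid(tp("top",c1([(160,72),(710,258),(606,566),(48,380)]),.006),B);print("tray",q,r)
q3,r=rigid(tp("scene",c3([(605,505),(50,290),(175,55),(703,250)]),.006),B);print("tray sc",q3,r)
def loc(q,W): 
    c,s=np.cos(q[2]),np.sin(q[2]); d=np.array(W)[:,:2]-q[:2]; return np.c_[c*d[:,0]+s*d[:,1],-s*d[:,0]+c*d[:,1]]
print("rib",loc(q,tp("top",c1([(447,168),(342,478)]),.008)),loc(q3,tp("scene",c3([(308,380),(418,150)]),.008)))
F=np.array([(.032,-.035),(-.032,-.035),(-.032,.035),(.032,.035)])
c,r=rigid(tp("top",c1([(443,238),(598,276),(556,448),(393,415)]),.0145),F);print("cart",c,r,loc(q,[c]),c[2]-q[2])
c,r=rigid(tp("scene",c3([(310,322),(160,272),(205,138),(365,180)]),.0145),F);print("cart sc",c,r,loc(q3,[c]),c[2]-q3[2])
P=np.array([(.075,-.0375),(-.075,-.0375),(-.075,.0375),(.075,.0375)])
p,r=rigid(tp("top",c2([(62,82),(298,65),(305,182),(70,198)]),.003),P);print("pad",p,r)
L=np.array([(.075,-.02),(-.02,-.02),(-.02,.02),(.075,.02)])
l,r=rigid(tp("top",c2([(100,105),(248,91),(252,149),(106,167)]),.005),L);print("lift",l,r)
G=np.array([(.006,-.015),(-.006,-.015),(-.006,.015),(.006,.015)])
l,r=rigid(tp("top",c2([(221,90),(237,88),(243,144),(224,149)]),.058),G);print("grip top",l,r)
E
```

```text
tray [0.5129 0.1391 1.2589] [ 0.8435  0.0144  1.4072 -0.6187 -1.4827  0.5975 -0.768   0.0068]
tray sc [0.511  0.1408 1.2705] [ 1.0056  1.0703 -0.675  -0.1245 -0.3214 -1.1799 -0.0093  0.234 ]
rib [[-0.0054 -0.0641]
 [-0.0066  0.0638]] [[-0.0073 -0.062 ]
 [-0.0051  0.0609]]
cart [0.5026 0.0924 1.3472] [-0.0161  1.2456 -0.018  -0.3071 -1.04    0.1306  1.0741 -1.069 ] [[-0.0476 -0.0046]] 0.08836690133232539
cart sc [0.5033 0.0918 1.3573] [-1.2364  1.5631  0.0881 -0.9499 -0.4226  1.2439  1.571  -1.8572] [[-0.0491 -0.0071]] 0.08674209528671017
pad [ 0.5597 -0.22    1.6488] [ 0.9149  0.5999 -0.0695  0.7107 -0.5039 -1.3364 -0.3415  0.0258]
lift [ 0.5649 -0.2425  1.6856] [ 0.4328  1.1338  1.2759  0.3782 -1.6547 -1.896  -0.054   0.384 ]
grip top [ 0.5628 -0.2423  1.6585] [-2.5401  1.111  -2.8378 -1.0509  1.6154 -0.2049  3.7625  0.1448]
```

```bash
cat >> h.py <<'E'
np.set_printoptions(precision=3,suppress=True)
from station import sense
def lr(yaw,pitch=0): # tool rotation: tool y = lifter x, tool z = -lifter z ; pitch deg nose-up
    Rl=R.from_euler("z",yaw)*R.from_euler("y",-np.radians(pitch))
    return Rl*R.from_matrix(np.array([[0,1,0],[1,0,0],[0,0,-1.]]))
def now():
    s=sense(); q=s["tool_rot"]; return np.array(s["ee_pos"]),R.from_quat([q[1],q[2],q[3],q[0]]),s
def show(*poses):
    p,r,s=now(); print("t",s["time_s"],"p",p,"F",s["contact_force"],"j",s["joint_pos"],"gap",s["finger_gap"])
    for P,Q in poses: print(*rowfor((p,r),P,Q))
E
python3 - <<'E'
from h import *
import station; print([x for x in dir(station) if 'hold' in x.lower()])
show(((.5645,-.2425,.16),lr(1.68)))
E
```

```text
['hold_point_z']
t 0.1 p [ 0.276 -0.561  0.214] F [-0.681  0.222  0.509] j [-1.22   0.492  1.559 -0.     1.092 -0.106] gap 1.001176550311087
[ 39.962 -15.812   5.431] [  -0.006   -0.081 -160.086]
```

Call:
play_rows(targets=[{"dp": [10, -4, 0], "delta_rot": [0, 0, -10]}, {"dp": [15, -6, 0], "delta_rot": [0, 0, -20]}, {"dp": [20, -8, 0], "delta_rot": [0, 0, -30]}, {"dp": [25, -10, 0], "delta_rot": [0, 0, -40]}, {"dp": [30, -12, 0], "delta_rot": [0, 0, -50]}, {"dp": [35, -14, 2], "delta_rot": [0, 0, -60]}, {"dp": [39.9, -15.8, 4], "delta_rot": [0, 0, -70]}, {"dp": [39.9, -15.8, 5.4], "delta_rot": [0, 0, -80]}, {"dp": [39.9, -15.8, 5.4], "delta_rot": [0, 0, -90]}, {"dp": [39.9, -15.8, 5.4], "delta_rot": [0, 0, -100]}], gripper=0)

```text
time_s: 1.35
ee_pos: [0.564, -0.2428, 0.16]
tool_rot: [-0.001, 0.45, 0.893, -0.0]
contact_force: [0.4, 0.1, -0.6]
finger_gap: 1.002
gripper_force: 0.0
```

Run:
```python
from h import *
import station; print(station.hold_point_z)
show(((.5645,-.2425,.16),lr(1.68)))
```

```text
0.0188
t 1.35 p [ 0.564 -0.243  0.16 ] F [ 0.436  0.088 -0.632] j [-0.514  0.533  1.646 -0.     0.964 -1.151] gap 1.001705110004125
[-0.007  0.052 -0.002] [  0.002  -0.069 -59.725]
```

Call:
play_rows(targets=[{"dp": [0, 0, 0], "delta_rot": [0, 0, -10]}, {"dp": [0, 0, 0], "delta_rot": [0, 0, -20]}, {"dp": [0, 0, 1], "delta_rot": [0, 0, -30]}, {"dp": [0, 0, 3], "delta_rot": [0, 0, -40]}, {"dp": [0, 0, 5], "delta_rot": [0, 0, -50]}, {"dp": [0, 0, 7], "delta_rot": [0, 0, -59.7]}, {"dp": [0, 0, 7], "delta_rot": [0, 0, -59.7]}])

```text
time_s: 2.22
ee_pos: [0.5634, -0.2428, 0.0892]
tool_rot: [-0.001, -0.051, 0.999, 0.001]
contact_force: [-0.6, -0.4, -0.5]
finger_gap: 1.004
gripper_force: 0.0
```

Run:
```python
from h import *
show(((.5645,-.2425,.018),lr(1.68)))
from station import read_camera
p=cv2.cvtColor(read_camera("scene"),cv2.COLOR_RGB2BGR);cv2.imwrite("pics/g.png",cv2.resize(p[120:240,150:290],None,fx=5,fy=5,interpolation=cv2.INTER_CUBIC))
```

```text
t 2.225 p [ 0.563 -0.243  0.089] F [-0.63  -0.368 -0.541] j [-0.515  0.62   1.706 -0.     0.819 -2.186] gap 1.0035468753278804
[-0.132  0.006  7.123] [ 0.097 -0.143 -0.457]
```

View pics/g.png

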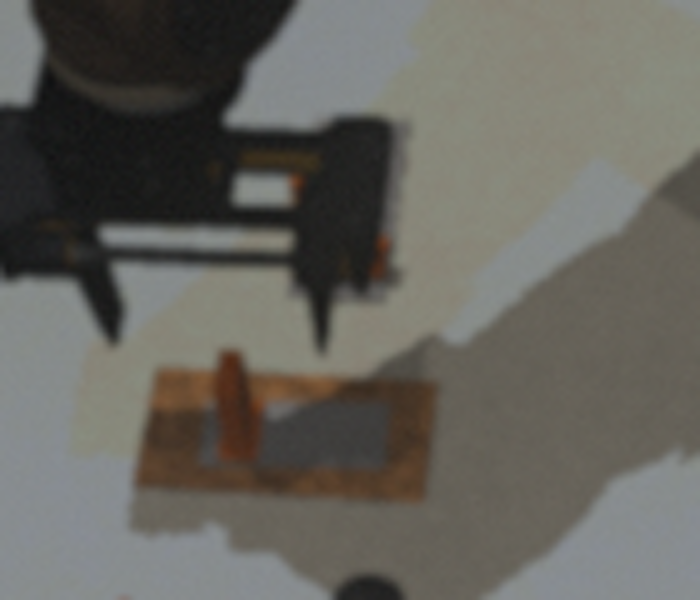

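The block (235,400) sits centred below the open fingers (113,340)–(322,350). I'll descend and grip.

Call:
play_rows(targets=[{"dp": [-0.1, 0, 2.5], "delta_rot": [0, 0, 0]}, {"dp": [-0.1, 0, 5], "delta_rot": [0, 0, 0]}, {"dp": [-0.1, 0, 6.5], "delta_rot": [0, 0, 0]}, {"dp": [-0.1, 0, 7.1], "delta_rot": [0, 0, 0]}, {"dp": [-0.1, 0, 7.1], "delta_rot": [0, 0, 0]}])

```text
time_s: 2.9
ee_pos: [0.5653, -0.2432, 0.02]
tool_rot: [0.0, -0.051, 0.999, -0.0]
contact_force: [-0.2, 0.7, 1.1]
finger_gap: 1.001
gripper_force: 0.0
```

Call:
play_rows(targets=[{"dp": [0, 0, 0], "delta_rot": [0, 0, 0]}, {"dp": [0, 0, 0], "delta_rot": [0, 0, 0]}, {"dp": [0, 0, 0], "delta_rot": [0, 0, 0]}, {"dp": [0, 0, 0], "delta_rot": [0, 0, 0]}, {"dp": [0, 0, 0], "delta_rot": [0, 0, 0]}, {"dp": [0, 0, 0], "delta_rot": [0, 0, 0]}, {"dp": [0, 0, 0], "delta_rot": [0, 0, 0]}, {"dp": [0, 0, 0], "delta_rot": [0, 0, 0]}], gripper=1, grip_force=45)

```text
time_s: 3.9
ee_pos: [0.5651, -0.2431, 0.0196]
tool_rot: [0.0, -0.051, 0.999, -0.0]
contact_force: [-0.4, 0.8, 0.3]
finger_gap: 0.218
gripper_force: 0.0
```

Run:
```python
from h import *
show(); print(now()[2]["gripper_force"], now()[2]["tool_rot"])
```

```text
t 3.9 p [ 0.565 -0.243  0.02 ] F [-0.446  0.796  0.337] j [-0.514  0.719  1.742 -0.     0.68  -2.187] gap 0.21793200222771852
0.0 [ 0.    -0.051  0.999 -0.   ]
```

Call:
play_rows(targets=[{"dp": [0, 0, 0], "delta_rot": [0, 0, 0]}, {"dp": [0, 0, 0], "delta_rot": [0, 0, 0]}, {"dp": [0, 0, 0], "delta_rot": [0, 0, 0]}, {"dp": [0, 0, 0], "delta_rot": [0, 0, 0]}])

```text
time_s: 4.4
ee_pos: [0.5651, -0.2431, 0.0196]
tool_rot: [0.0, -0.051, 0.999, -0.0]
contact_force: [-0.9, -0.7, -0.2]
finger_gap: 0.125
gripper_force: 45.0
```

Run:
```python
from h import *
# approach: above tray near end, tip at tray x -95, via high waypoint
p,r,s=now(); off=p[2]-.003; print("off",off,s["gripper_force"],s["tool_rot"])
T=np.array([.512,.140]);ty=1.265
def tcp(x,y,ztip,yaw=ty): # TCP for tip at tray (x,y)
    o=R.from_euler("z",ty).apply([x,y,0])[:2]+T-0.075*np.array([np.cos(yaw),np.sin(yaw)])
    return (*o,ztip+off)
show(((p[0],p[1],.12),r),(tcp(-.105,-.0055,.10),lr(ty)),(tcp(-.105,-.0055,.02),lr(ty)))
print(tcp(-.105,-.0055,.02))
```

```text
off 0.016625397738098735 44.97800052165985 [ 0.    -0.051  0.999 -0.   ]
t 4.4 p [ 0.565 -0.243  0.02 ] F [-0.885 -0.72  -0.194] j [-0.513  0.719  1.742 -0.     0.68  -2.187] gap 0.12479829766897091
[ -0.     -0.001 -10.037] [0. 0. 0.]
[ 8.005 21.909 -9.703] [-0.007  0.004 23.396]
[ 8.005 21.91  -1.703] [-0.007  0.004 23.396]
(np.float64(0.4630553636682275), np.float64(-0.0333051429541274), np.float64(0.03662539773809874))
```

Call:
play_rows(targets=[{"dp": [0, 0, -2], "delta_rot": [0, 0, 0]}, {"dp": [0, 0, -6], "delta_rot": [0, 0, 0]}, {"dp": [0, 2, -10], "delta_rot": [0, 0, 0]}, {"dp": [1.5, 6, -10], "delta_rot": [0, 0, 5]}, {"dp": [3, 10, -10], "delta_rot": [0, 0, 10]}, {"dp": [4.5, 14, -10], "delta_rot": [0, 0, 15]}, {"dp": [6, 18, -10], "delta_rot": [0, 0, 20]}, {"dp": [8, 21.9, -10], "delta_rot": [0, 0, 23.4]}, {"dp": [8, 21.9, -7], "delta_rot": [0, 0, 23.4]}, {"dp": [8, 21.9, -7], "delta_rot": [0, 0, 23.4]}])

```text
time_s: 5.65
ee_pos: [0.4623, -0.0329, 0.0887]
tool_rot: [-0.001, 0.152, 0.988, 0.0]
contact_force: [-0.3, 0.2, -0.9]
finger_gap: 0.125
gripper_force: 45.0
```

```bash
cat >> h.py <<'E'
OFF=.0166; T=np.array([.512,.140]); TY=1.265
def tcp(x,y,ztip,yaw=TY,pitch=0,dl=0.):
    o=np.array([*(R.from_euler("z",TY).apply([x,y,0])[:2]+T),ztip])
    Rl=R.from_euler("z",yaw)*R.from_euler("y",-np.radians(pitch))
    return o+Rl.apply([-.075+dl,0,OFF])
def trayp(p): return R.from_euler("z",-TY).apply(np.array([*(np.array(p[:2])-T),p[2]]))
E
python3 - <<'E'
from h import *
from station import read_camera
show((tcp(-.105,-.0055,.012),lr(TY)))
p=cv2.cvtColor(read_camera("scene"),cv2.COLOR_RGB2BGR);a=cv2.resize(p[120:260,240:420],None,fx=4.2,fy=4.2,interpolation=cv2.INTER_CUBIC)
cv2.imwrite("pics/k.png",a)
q=cv2.cvtColor(read_camera("top"),cv2.COLOR_RGB2BGR);cv2.imwrite("pics/k2.png",cv2.resize(q[180:280,180:300],None,fx=6,fy=6,interpolation=cv2.INTER_CUBIC))
E
```

```text
t 5.65 p [ 0.462 -0.033  0.089] F [-0.35   0.207 -0.876] j [-0.214  0.459  2.074 -0.     0.61  -1.479] gap 0.12528663529942724
[-0.099 -0.011  6.014] [-0.02  -0.158  0.037]
```

View pics/k.png

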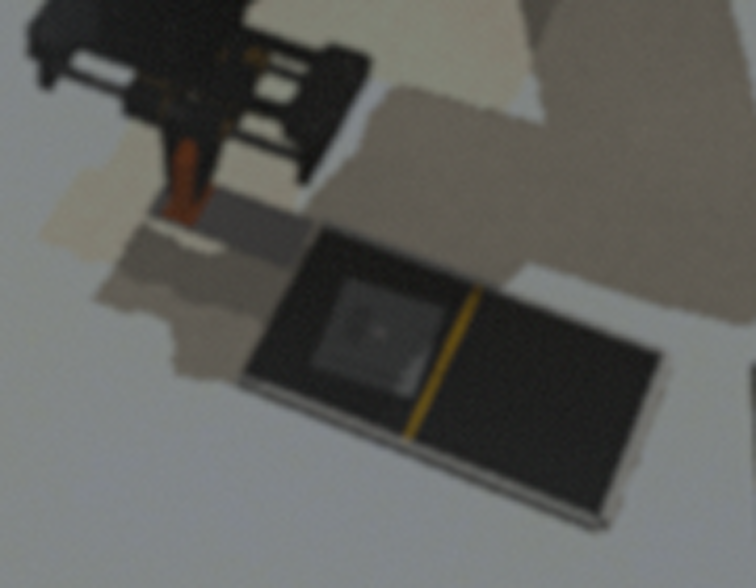

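The blade is held level, with its front edge near the tray's near corner (325,220). I'll project the expected blade corners to check its lateral offset.

Run:
```python
from h import *
p,r,s=now()
for n,x0,y0,k,f in(("scene",240,120,4.2,"k"),("top",180,180,6,"k2")):
    fl,cx,cy,Rm,t=K(n); im=cv2.imread(f"pics/{f}.png"); pts=[]
    for x,y in((.075,-.02),(.075,.02),(-.02,.02),(-.02,-.02)):
        w=p+R.from_euler("z",TY).apply([x,y,.002-OFF]); c=Rm@w+t
        pts.append([(cx+fl*c[0]/c[2]-x0+.5)*k-.5,(cy+fl*c[1]/c[2]-y0+.5)*k-.5])
    print(n,np.array(pts)); cv2.polylines(im,[np.int32(np.round(pts))],True,(0,255,0),1); cv2.imwrite(f"pics/{f}o.png",im)
a=cv2.imread("pics/ko.png")[120:420,80:480]; b=cv2.imread("pics/k2o.png")[150:600,320:720]
a=cv2.resize(a,(400,300)); cv2.imwrite("pics/kk.png",cv2.convertScaleAbs(np.hstack([cv2.copyMakeBorder(a,0,150,0,0,cv2.BORDER_CONSTANT),b]),alpha=1.8))
```

```text
scene [[289.002 267.498]
 [314.755 219.265]
 [171.444 165.718]
 [143.574 212.04 ]]
top [[484.998 335.889]
 [459.535 412.025]
 [640.697 471.719]
 [665.64  395.245]]
```

View pics/kk.png

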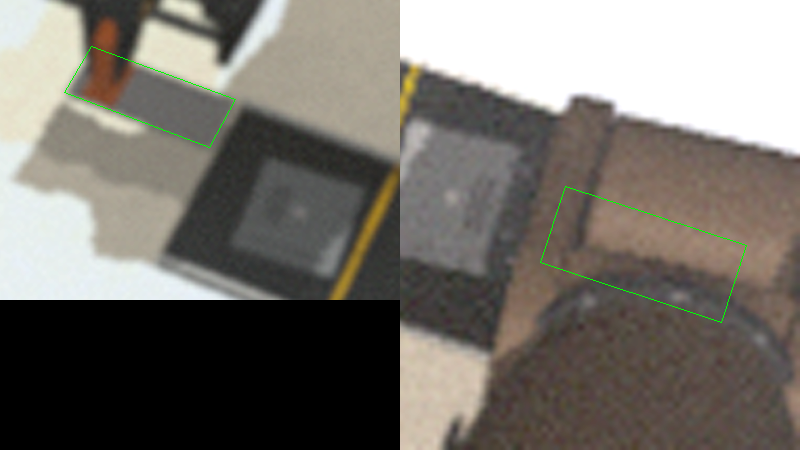

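Overlay matches the real blade edges to about 1 mm. Next, descend and feel for the bed.

Call:
play_rows(targets=[{"dp": [-0.1, 0, 3], "delta_rot": [0, -0.2, 0]}, {"dp": [-0.1, 0, 5.5], "delta_rot": [0, -0.2, 0]}, {"dp": [-0.1, 0, 6.2], "delta_rot": [0, -0.2, 0]}, {"dp": [-0.1, 0, 6.2], "delta_rot": [0, -0.2, 0]}, {"dp": [-0.1, 0, 6.2], "delta_rot": [0, -0.2, 0]}])

```text
time_s: 6.38
ee_pos: [0.4646, -0.0339, 0.0285]
tool_rot: [0.002, 0.152, 0.988, -0.0]
contact_force: [-0.6, -0.2, -1.2]
finger_gap: 0.123
gripper_force: 45.0
```

Call:
play_rows(targets=[{"dp": [0, 0, 0.1], "delta_rot": [0, 0, 0]}, {"dp": [0, 0, 0.2], "delta_rot": [0, 0, 0]}, {"dp": [0, 0, 0.2], "delta_rot": [0, 0, 0]}])

```text
time_s: 6.75
ee_pos: [0.4641, -0.0337, 0.0257]
tool_rot: [0.002, 0.152, 0.988, -0.0]
contact_force: [0.2, -0.1, -0.9]
finger_gap: 0.126
gripper_force: 45.0
```

Call:
play_rows(targets=[{"dp": [0, 0, 0.05], "delta_rot": [0, 0, 0]}, {"dp": [0, 0, 0.1], "delta_rot": [0, 0, 0]}, {"dp": [0, 0, 0.1], "delta_rot": [0, 0, 0]}])

```text
time_s: 7.12
ee_pos: [0.4641, -0.0337, 0.0246]
tool_rot: [0.002, 0.152, 0.988, -0.0]
contact_force: [-0.1, -1.0, -1.3]
finger_gap: 0.126
gripper_force: 45.0
```

Run:
```python
from h import *
show((tcp(-.105,-.0055,.006),lr(TY)))
```

```text
t 7.125 p [ 0.464 -0.034  0.025] F [-0.078 -0.987 -1.334] j [-0.214  0.583  2.117 -0.001  0.438 -1.478] gap 0.12644857397049658
[0.107 0.006 0.195] [-0.005  0.195 -0.004]
```

Call:
play_rows(targets=[{"dp": [0.1, 0, 0.05], "delta_rot": [0, 0.2, 0]}, {"dp": [0.1, 0, 0.1], "delta_rot": [0, 0.2, 0]}, {"dp": [0.1, 0, 0.1], "delta_rot": [0, 0.2, 0]}, {"dp": [0.1, 0, 0.1], "delta_rot": [0, 0.2, 0]}])

```text
time_s: 7.62
ee_pos: [0.4631, -0.0334, 0.0236]
tool_rot: [0.0, 0.152, 0.988, -0.0]
contact_force: [0.4, 1.0, -0.6]
finger_gap: 0.129
gripper_force: 45.0
```

Call:
play_rows(targets=[{"dp": [0, 0, 0.05], "delta_rot": [0, 0, 0]}, {"dp": [0, 0, 0.05], "delta_rot": [0, 0, 0]}])

```text
time_s: 7.88
ee_pos: [0.4631, -0.0334, 0.0231]
tool_rot: [-0.0, 0.152, 0.988, -0.0]
contact_force: [-0.4, 0.1, -1.1]
finger_gap: 0.128
gripper_force: 45.0
```

Call:
play_rows(targets=[{"dp": [0, 0, 0.05], "delta_rot": [0, 0, 0]}, {"dp": [0, 0, 0.05], "delta_rot": [0, 0, 0]}])

```text
time_s: 8.12
ee_pos: [0.4631, -0.0334, 0.0226]
tool_rot: [0.0, 0.152, 0.988, -0.0]
contact_force: [0.8, -0.1, -0.8]
finger_gap: 0.123
gripper_force: 45.0
```

Call:
play_rows(targets=[{"dp": [0, 0, 0.03], "delta_rot": [0, 0, 0]}, {"dp": [0, 0, 0.03], "delta_rot": [0, 0, 0]}])

```text
time_s: 8.38
ee_pos: [0.4631, -0.0334, 0.0225]
tool_rot: [0.0, 0.152, 0.988, -0.0]
contact_force: [-0.9, -1.0, 5.3]
finger_gap: 0.127
gripper_force: 45.0
```

Call:
play_rows(targets=[{"dp": [0, 0, 0.03], "delta_rot": [0, 0, 0]}, {"dp": [0, 0, 0.03], "delta_rot": [0, 0, 0]}])

```text
time_s: 8.62
ee_pos: [0.4632, -0.0335, 0.0224]
tool_rot: [0.0, 0.152, 0.988, -0.0]
contact_force: [-2.4, -1.6, 10.5]
finger_gap: 0.121
gripper_force: 45.0
```

Call:
play_rows(targets=[{"dp": [0, 0, -0.05], "delta_rot": [0, 0, 0]}, {"dp": [0, 0.5, -0.05], "delta_rot": [0, 0, 0]}, {"dp": [0, 1.0, -0.05], "delta_rot": [0, 0, 0]}, {"dp": [0, 1.5, -0.05], "delta_rot": [0, 0, 0]}, {"dp": [0, 1.9, -0.05], "delta_rot": [0, 0, 0]}, {"dp": [0, 2.2, -0.05], "delta_rot": [0, 0, 0]}, {"dp": [0, 2.5, -0.05], "delta_rot": [0, 0, 0]}, {"dp": [0, 2.5, -0.05], "delta_rot": [0, 0, 0]}])

```text
time_s: 9.62
ee_pos: [0.4708, -0.0092, 0.0225]
tool_rot: [0.0, 0.152, 0.988, 0.0]
contact_force: [0.1, 1.8, 4.4]
finger_gap: 0.124
gripper_force: 45.0
```

Run:
```python
from h import *
show((tcp(-.08,-.0055,.006),lr(TY)))
p,r,s=now();print(trayp(p),s["tool_rot"])
```

```text
t 9.625 p [ 0.471 -0.009  0.023] F [0.094 1.812 4.403] j [-0.16   0.592  2.103  0.     0.447 -1.425] gap 0.12420469078471091
[ 0.015 -0.03  -0.006] [ 0.01   0.018 -0.003]
[-0.155 -0.006  0.023] [0.    0.152 0.988 0.   ]
```

Call:
play_rows(targets=[{"dp": [0, 0.0, -0.03], "delta_rot": [0, 0, 0]}, {"dp": [0, 0.2, -0.03], "delta_rot": [0, 0, 0]}, {"dp": [0, 0.4, -0.03], "delta_rot": [0, 0, 0]}, {"dp": [0, 0.6, -0.03], "delta_rot": [0, 0, 0]}, {"dp": [0, 0.8, -0.03], "delta_rot": [0, 0, 0]}, {"dp": [0, 1.0, -0.03], "delta_rot": [0, 0, 0]}])

```text
time_s: 10.38
ee_pos: [0.4736, 0.0001, 0.0228]
tool_rot: [-0.0, 0.152, 0.988, -0.0]
contact_force: [-0.9, 0.9, -1.7]
finger_gap: 0.121
gripper_force: 45.0
```

Call:
play_rows(targets=[{"dp": [0, 0.2, 0], "delta_rot": [0, 0, 0]}, {"dp": [0, 0.4, 0], "delta_rot": [0, 0, 0]}, {"dp": [0, 0.6, 0], "delta_rot": [0, 0, 0]}, {"dp": [0, 0.7, 0], "delta_rot": [0, 0, 0]}])

```text
time_s: 10.88
ee_pos: [0.4758, 0.0068, 0.0228]
tool_rot: [0.0, 0.152, 0.988, -0.0]
contact_force: [0.8, -0.3, -1.5]
finger_gap: 0.124
gripper_force: 45.0
```

Run:
```python
from h import *
from station import read_camera
p,r,s=now();print(trayp(p),s["contact_force"],trayp([*(np.array(s["contact_force"])[:2]+T),0]))
p=cv2.cvtColor(read_camera("scene"),cv2.COLOR_RGB2BGR);cv2.imwrite("pics/m.png",cv2.convertScaleAbs(cv2.resize(p[140:250,270:400],None,fx=5,fy=5,interpolation=cv2.INTER_CUBIC),alpha=1.5))
```

```text
[-0.138 -0.006  0.023] [ 0.778 -0.33  -1.486] [-0.081 -0.841  0.   ]
```

View pics/m.png

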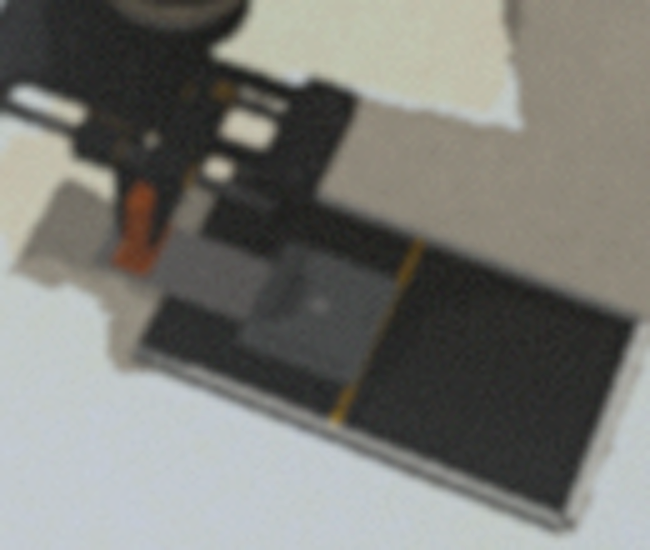

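The blade is under the flange and the cartridge is nearly square, with its flange edge (385,330) at the rib. I'll creep forward watching the force.

Call:
play_rows(targets=[{"dp": [0, 0.1, 0], "delta_rot": [0, 0, 0]}, {"dp": [0, 0.2, 0], "delta_rot": [0, 0, 0]}, {"dp": [0, 0.2, 0], "delta_rot": [0, 0, 0]}])

```text
time_s: 11.3
ee_pos: [0.4764, 0.0086, 0.0228]
tool_rot: [0.0, 0.152, 0.988, -0.0]
contact_force: [-0.4, -0.4, -1.7]
finger_gap: 0.124
gripper_force: 45.0
```

Call:
play_rows(targets=[{"dp": [0, 0.1, 0], "delta_rot": [0, 0, 0]}, {"dp": [0, 0.1, 0], "delta_rot": [0, 0, 0]}])

```text
time_s: 11.55
ee_pos: [0.4767, 0.0096, 0.0228]
tool_rot: [0.0, 0.152, 0.988, -0.0]
contact_force: [-0.0, 0.1, -1.1]
finger_gap: 0.123
gripper_force: 45.0
```

Call:
play_rows(targets=[{"dp": [0, 0.05, 0], "delta_rot": [0, 0, 0]}, {"dp": [0, 0.05, 0], "delta_rot": [0, 0, 0]}])

```text
time_s: 11.8
ee_pos: [0.4768, 0.01, 0.0228]
tool_rot: [0.0, 0.152, 0.988, -0.0]
contact_force: [-0.4, -0.7, -1.8]
finger_gap: 0.124
gripper_force: 45.0
```

Call:
play_rows(targets=[{"dp": [0, 0.05, 0], "delta_rot": [0, 0, 0]}, {"dp": [0, 0.05, 0], "delta_rot": [0, 0, 0]}])

```text
time_s: 12.05
ee_pos: [0.477, 0.0105, 0.0228]
tool_rot: [0.0, 0.152, 0.988, -0.0]
contact_force: [-0.8, 0.8, -1.4]
finger_gap: 0.126
gripper_force: 45.0
```

Call:
play_rows(targets=[{"dp": [0, 0.05, 0], "delta_rot": [0, 0, 0]}, {"dp": [0, 0.05, 0], "delta_rot": [0, 0, 0]}])

```text
time_s: 12.3
ee_pos: [0.4772, 0.011, 0.0228]
tool_rot: [0.0, 0.152, 0.988, -0.0]
contact_force: [0.4, 0.1, -1.0]
finger_gap: 0.123
gripper_force: 45.0
```

Call:
play_rows(targets=[{"dp": [0, 0.03, 0], "delta_rot": [0, 0, 0]}, {"dp": [0, 0.03, 0], "delta_rot": [0, 0, 0]}])

```text
time_s: 12.55
ee_pos: [0.4772, 0.0112, 0.0228]
tool_rot: [0.0, 0.152, 0.988, -0.0]
contact_force: [-0.3, -2.3, 0.7]
finger_gap: 0.125
gripper_force: 45.0
```

Call:
play_rows(targets=[{"dp": [0, 0.02, 0], "delta_rot": [0, 0, 0]}, {"dp": [0, 0.02, 0], "delta_rot": [0, 0, 0]}])

```text
time_s: 12.8
ee_pos: [0.4772, 0.0113, 0.0228]
tool_rot: [-0.0, 0.152, 0.988, -0.0]
contact_force: [-2.0, -3.6, -0.3]
finger_gap: 0.123
gripper_force: 45.0
```

Run:
```python
from h import *
p,r,s=now();print(trayp(p)+[.075,0,-OFF],s["contact_force"],s["tool_rot"])
```

```text
[-0.058 -0.006  0.006] [-1.95  -3.622 -0.25 ] [-0.     0.152  0.988 -0.   ]
```

Call:
play_rows(targets=[{"dp": [0, 0.01, 0], "delta_rot": [0, 0, 0]}, {"dp": [0, 0.01, 0], "delta_rot": [0, 0, 0]}, {"dp": [0, 0.01, 0], "delta_rot": [0, 0, 0]}, {"dp": [0, 0.01, 0], "delta_rot": [0, 0, 0]}])

```text
time_s: 13.3
ee_pos: [0.4772, 0.0114, 0.0228]
tool_rot: [-0.0, 0.152, 0.988, -0.0]
contact_force: [-1.3, -5.7, 0.6]
finger_gap: 0.124
gripper_force: 45.0
```

Run:
```python
from h import *
s=now()[2]; F=np.array(s["contact_force"]);print(F, F[0]*np.cos(TY)+F[1]*np.sin(TY))
# cartridge pose check by grey blob? lift plan:
p,r,_=now()
e=trayp(p)+[.075,0,-OFF]; X0=e[0]; Y=e[1]
# pivots: block far-bottom edge at rib near face xr=X0+50,z 6 until flange rolls over; flange far bottom edge at xr+7, z 9.5
xr=X0+.050
c0=np.array([X0,.0095]) # flange root underside corner (blade tip top touches here)
base=np.array([xr,.006])
# phase1 about base till flange far bottom edge (xr+7,9.5) touches bed z6
def rot(v,c,a): # clockwise-up: near edge (neg x) rises
    d=v-c; return c+np.array([d[0]*np.cos(a)+d[1]*np.sin(a), -d[0]*np.sin(a)+d[1]*np.cos(a)])
fe=np.array([xr+.007,.0095])
a1=[a for a in np.linspace(0,1,1001) if rot(fe,base,a)[1]<=.006][0]; fe1=rot(fe,base,a1); c1=rot(c0,base,a1)
print("a1",np.degrees(a1),fe1-base)
for a in (2,5,10,15,20,26.6,35,45,55,65,75,82,88,94,100):
    ar=np.radians(a); v=rot(c0,base,ar) if ar<=a1 else rot(c1,fe1,ar-a1)
    print(a,(v-c0)*1000)
```

```text
[-1.289 -5.659  0.571] -5.7843350196583145
a1 26.5852416940702 [ 0.008 -0.   ]
2 [0.153 1.743]
5 [0.495 4.344]
10 [1.367 8.629]
15 [ 2.61  12.822]
20 [ 4.212 16.89 ]
26.6 [ 6.859 22.02 ]
35 [11.135 29.191]
45 [17.521 36.802]
55 [25.132 43.189]
65 [33.737 48.157]
75 [43.074 51.555]
82 [49.893 52.943]
88 [55.837 53.463]
94 [61.802 53.358]
100 [67.724 52.631]
```

```bash
cat >> h.py <<'E'
def rot(v,c,a):
    d=v-c; return c+np.array([d[0]*np.cos(a)+d[1]*np.sin(a), -d[0]*np.sin(a)+d[1]*np.cos(a)])
X0,Y0=-.0580,-.0058
def plan(deg,kp=.25,smax=.001):
    xr=X0+.050; c0=np.array([X0,.0095]); base=np.array([xr,.006]); fe=np.array([xr+.007,.0095]); a1=np.radians(26.585)
    a=np.radians(deg); f=lambda v: rot(v,base,a) if a<=a1 else rot(rot(v,base,a1),rot(fe,base,a1),a-a1)
    d=a*(1-kp); s=smax*min(1,deg/20)
    v=f(c0+np.array([-s,-.002*np.cos(d)]))   # blade underside tip
    return tcp(v[0],Y0,v[1],pitch=deg*kp),lr(TY,deg*kp)
E
python3 - <<'E'
from h import *
p,r,s=now();print(trayp(p)+[.075,0,-OFF])
show(*[plan(a) for a in (0,2,4,6,8,10,12,14,16,18)])
E
```

```text
[-0.058 -0.006  0.006]
t 13.3 p [0.477 0.011 0.023] F [-1.289 -5.659  0.571] j [-0.115  0.596  2.087 -0.     0.459 -1.379] gap 0.12388822097722048
[-0.029  0.014 -0.127] [-0.015 -0.011 -0.008]
[-0.029 -0.002 -0.236] [-0.515 -0.011 -0.008]
[-0.029 -0.011 -0.346] [-1.015 -0.011 -0.008]
[-0.029 -0.014 -0.456] [-1.515 -0.011 -0.008]
[-0.029 -0.009 -0.565] [-2.015 -0.011 -0.008]
[-0.029  0.002 -0.675] [-2.515 -0.011 -0.008]
[-0.029  0.02  -0.783] [-3.015 -0.011 -0.008]
[-0.029  0.044 -0.891] [-3.515 -0.011 -0.008]
[-0.029  0.076 -0.998] [-4.015 -0.011 -0.008]
[-0.029  0.114 -1.104] [-4.515 -0.011 -0.008]
```

Call:
play_rows(targets=[{"dp": [0, 0.01, -0.12], "delta_rot": [0, 0, 0]}, {"dp": [0, 0.0, -0.24], "delta_rot": [-0.5, 0, 0]}, {"dp": [0, -0.01, -0.35], "delta_rot": [-1, 0, 0]}, {"dp": [0, -0.01, -0.46], "delta_rot": [-1.5, 0, 0]}, {"dp": [0, -0.01, -0.56], "delta_rot": [-2, 0, 0]}, {"dp": [0, 0.0, -0.67], "delta_rot": [-2.5, 0, 0]}])

```text
time_s: 14.05
ee_pos: [0.4773, 0.0116, 0.0296]
tool_rot: [0.003, 0.152, 0.988, 0.022]
contact_force: [-1.6, -3.8, -0.4]
finger_gap: 0.124
gripper_force: 45.0
```

Run:
```python
from h import *
show(*[plan(a) for a in (12,15,18,21,24,27,30,33,36,39)])
```

```text
t 14.05 p [0.477 0.012 0.03 ] F [-1.643 -3.794 -0.377] j [-0.139  0.581  2.092  0.097  0.463 -1.491] gap 0.12350056900395436
[-0.024  0.001 -0.109] [-0.473  0.    -0.003]
[-0.024  0.048 -0.269] [-1.223  0.    -0.003]
[-0.024  0.11  -0.426] [-1.973  0.    -0.003]
[-0.024  0.191 -0.577] [-2.723  0.    -0.003]
[-0.024  0.296 -0.718] [-3.473  0.    -0.003]
[-0.024  0.415 -0.858] [-4.223  0.    -0.003]
[-0.024  0.551 -1.026] [-4.973  0.    -0.003]
[-0.024  0.703 -1.186] [-5.723  0.    -0.003]
[-0.024  0.869 -1.337] [-6.473  0.    -0.003]
[-0.024  1.05  -1.478] [-7.223  0.    -0.003]
```

Call:
play_rows(targets=[{"dp": [0, 0, -0.11], "delta_rot": [-0.5, 0, 0]}, {"dp": [0, 0.05, -0.27], "delta_rot": [-1.2, 0, 0]}, {"dp": [0, 0.1, -0.43], "delta_rot": [-2, 0, 0]}, {"dp": [0, 0.19, -0.58], "delta_rot": [-2.7, 0, 0]}, {"dp": [0, 0.29, -0.72], "delta_rot": [-3.5, 0, 0]}, {"dp": [0, 0.41, -0.86], "delta_rot": [-4.2, 0, 0]}])

```text
time_s: 14.8
ee_pos: [0.4785, 0.0151, 0.0384]
tool_rot: [0.009, 0.152, 0.987, 0.058]
contact_force: [1.3, 0.4, -2.3]
finger_gap: 0.125
gripper_force: 45.0
```

Run:
```python
from h import *
show(*[plan(a) for a in (30,33,36,39,42,45,48,51,54,57)])
from station import read_camera
p=cv2.cvtColor(read_camera("scene"),cv2.COLOR_RGB2BGR);cv2.imwrite("pics/n.png",cv2.convertScaleAbs(cv2.resize(p[140:250,270:400],None,fx=5,fy=5,interpolation=cv2.INTER_CUBIC),alpha=1.6))
a=cv2.imread("pics/m.png")
g=p[140:250,270:400].astype(int); 
# coarse text map: '#' dark, '+' mid grey, 'B' blue, 'y' yellow over tray
for v in range(48,80,2): print("".join('y' if b+25<rr else 'B' if b>rr+18 else '#' if b+gg+rr<150 else '+' if b+gg+rr<270 else '.' for b,gg,rr in g[v,30:90]))
```

```text
t 14.8 p [0.479 0.015 0.038] F [ 1.281  0.439 -2.293] j [-0.174  0.563  2.099  0.256  0.477 -1.666] gap 0.12535460363162876
[-0.014  0.153 -0.151] [-0.754  0.013 -0.014]
[-0.014  0.315 -0.299] [-1.504  0.013 -0.014]
[-0.014  0.492 -0.437] [-2.254  0.013 -0.014]
[-0.014  0.683 -0.565] [-3.004  0.013 -0.014]
[-0.014  0.887 -0.681] [-3.754  0.013 -0.014]
[-0.014  1.103 -0.785] [-4.504  0.013 -0.014]
[-0.014  1.331 -0.877] [-5.254  0.013 -0.013]
[-0.014  1.571 -0.955] [-6.004  0.014 -0.013]
[-0.014  1.822 -1.02 ] [-6.754  0.014 -0.013]
[-0.014  2.082 -1.071] [-7.504  0.014 -0.013]
yyyyyy++++++++++++++++++++###########################y##++++
yyyyy++++++++++++++++++++++++#######################yy######
+yy+++++++++++++++++++++++++#######################yy#######
+++++++++++++++++++++++++++#######################yy########
++++########++++++++++++++###################+++++##########
+++################++++++#############++####++++++++########
++###################################++++++++++++++#########
++#############################+#######+++++++++++##########
######################################++++++++++++##########
#####################################+++++++++++############
####################################++++++++++++############
++++#################################++++++++++#############
+++++++++##########################+++++++++++##############
...+++++.++++########################++++++++###############
........++++++++++#####################+++++################
.............+++++++++################yyy###################
```

Force and picture show the cartridge tipping and leaning over the rib. I'll continue.

Call:
play_rows(targets=[{"dp": [0, 0.15, -0.15], "delta_rot": [-0.7, 0, 0]}, {"dp": [0, 0.31, -0.3], "delta_rot": [-1.5, 0, 0]}, {"dp": [0, 0.49, -0.44], "delta_rot": [-2.2, 0, 0]}, {"dp": [0, 0.68, -0.56], "delta_rot": [-3, 0, 0]}, {"dp": [0, 0.88, -0.68], "delta_rot": [-3.7, 0, 0]}, {"dp": [0, 1.1, -0.78], "delta_rot": [-4.5, 0, 0]}, {"dp": [0, 1.33, -0.88], "delta_rot": [-5.2, 0, 0]}, {"dp": [0, 1.57, -0.95], "delta_rot": [-6, 0, 0]}, {"dp": [0, 1.82, -1.02], "delta_rot": [-6.7, 0, 0]}, {"dp": [0, 2.08, -1.07], "delta_rot": [-7.5, 0, 0]}])

```text
time_s: 16.1
ee_pos: [0.4843, 0.0338, 0.0514]
tool_rot: [0.019, 0.151, 0.981, 0.123]
contact_force: [0.0, -0.7, -2.1]
finger_gap: 0.127
gripper_force: 45.0
```

```bash
cat >> h.py <<'E'
def tmap(n="scene"):
    from station import read_camera
    p=read_camera(n); cv2.imwrite("pics/last_%s.png"%n,cv2.cvtColor(p,cv2.COLOR_RGB2BGR)); g=p[180:245:2,295:400].astype(int)
    for row in g: print("".join('y' if b+25<r else 'B' if b>r+18 else '#' if b+gg+r<150 else '+' if b+gg+r<270 else '.' for r,gg,b in row))
E
python3 - <<'E'
from h import *
show(*[plan(a) for a in (60,63,66,69,72,75,78,81,84,87)])
tmap()
E
```

```text
t 16.1 p [0.484 0.034 0.051] F [ 0.025 -0.725 -2.144] j [-0.207  0.547  2.105  0.514  0.522 -1.923] gap 0.1271917527902513
[-0.019  0.261 -0.01 ] [-0.752  0.007 -0.005]
[-0.019  0.539  0.006] [-1.502  0.007 -0.005]
[-0.019  0.822  0.037] [-2.252  0.007 -0.005]
[-0.019  1.111  0.085] [-3.002  0.007 -0.005]
[-0.019  1.403  0.15 ] [-3.752  0.007 -0.004]
[-0.019  1.698  0.231] [-4.502  0.007 -0.004]
[-0.019  1.995  0.329] [-5.252  0.007 -0.004]
[-0.019  2.293  0.444] [-6.002  0.007 -0.004]
[-0.019  2.591  0.576] [-6.752  0.007 -0.004]
[-0.019  2.889  0.724] [-7.502  0.007 -0.004]
.+++++++#yyyyy##########################++++++++++++++++++++++....+..+....++.+++.+.+++++++++++++++..+.+++
++++++++#yyyyyy####yyy+######################+++++++++++++++++++.++++++++++.++++++.+.+.+++++++++.++++++++
++++++++++yyyyy###yyy++++++++#####################+++++++++++++++++++++++++.++++++++..+.+++++.+++++++++++
++++++++++#yyyyyyyyy+++++++++++++++++++++###############+++++++++++++++++.+.+++++++++++++++++.++++++++.++
++++++++++yyyyyyyyy+++++++++++++++++++++++++##############y#+++++++++++++..++++..+++++++++++.
[... 2280 characters left out ...]
...........++++++++++++###########################+.............
........................................................++++++.+++++######################++.............
.............................................................++++++.++++++###############++..............
...................................................................+++++.+++++##########++...............
.......................................................................++++++++++++#####+................
.............................................................................+++++.++++++................
..................................................................................++++++++...............
```

Call:
play_rows(targets=[{"dp": [0, 0.26, -0.01], "delta_rot": [-0.7, 0, 0]}, {"dp": [0, 0.54, 0], "delta_rot": [-1.5, 0, 0]}, {"dp": [0, 0.82, 0.04], "delta_rot": [-2.2, 0, 0]}, {"dp": [0, 1.1, 0.08], "delta_rot": [-3, 0, 0]}, {"dp": [0, 1.4, 0.15], "delta_rot": [-3.7, 0, 0]}, {"dp": [0, 1.7, 0.23], "delta_rot": [-4.5, 0, 0]}, {"dp": [0, 2.0, 0.33], "delta_rot": [-5.2, 0, 0]}, {"dp": [0, 2.3, 0.44], "delta_rot": [-6, 0, 0]}, {"dp": [0, 2.6, 0.57], "delta_rot": [-6.7, 0, 0]}, {"dp": [0, 2.8, 0.68], "delta_rot": [-7.2, 0, 0]}])

```text
time_s: 17.4
ee_pos: [0.4931, 0.0612, 0.0517]
tool_rot: [0.028, 0.15, 0.971, 0.184]
contact_force: [-0.6, -0.7, 2.4]
finger_gap: 0.122
gripper_force: 45.0
```

Run:
```python
from h import *
show(*[plan(a) for a in (88,91,94,97,100,103,106)])
tmap()
```

```text
t 17.4 p [0.493 0.061 0.052] F [-0.615 -0.656  2.395] j [-0.215  0.567  2.113  0.757  0.559 -2.149] gap 0.12200301240909711
[-0.012  0.172  0.117] [-0.554  0.013 -0.007]
[-0.012  0.444  0.323] [-1.304  0.013 -0.007]
[-0.012  0.711  0.545] [-2.054  0.013 -0.007]
[-0.012  0.972  0.782] [-2.804  0.013 -0.007]
[-0.012  1.227  1.034] [-3.554  0.013 -0.007]
[-0.012  1.474  1.301] [-4.304  0.013 -0.007]
[-0.012  1.714  1.581] [-5.054  0.013 -0.007]
+++++++++++++++##yyyyyy#################+++++++++++++++++++++++...++.++....+++++..+.+++++++++++++++.+++++
++++++++++++++++#yyyyyy######################+++++++++++++++++++.+++++++++++++++.++.+++++++.+++.+..++++++
++++++++++++++++###yyyyy###########################++++++++++++++++++++++++++.+++++++.+.+.+++++++++++++++
+++++++++++++++####yyyyyy####yyy#######################+++++++++++.+++++.++.+++++++++++++++++.++.++++++..
++++++++++++++######yyyyyy##yyyy+++++++++#+++++++++###++++++++++++++++++++.+++++.++++++++++.++++++++...++
+++++++++++++########yyyyyyyyyy+++++++++++++++++++++++++++++######++++++++++++++++++++++++++.+++++++.+++.
+++++++++++#######
[... 2143 characters left out ...]
...........+++++++++++############################+.............
........................................................++++++.+++++######################++.............
.............................................................+++++..+++++################++..............
...................................................................+++++++++++##########++...............
........................................................................++++++.++++#####+................
.............................................................................+++++.++++++................
.................................................................................+++++++++...............
```

Call:
play_rows(targets=[{"dp": [0, 0.04, -0.09], "delta_rot": [0, 0, 0]}, {"dp": [0, 0.22, -0.02], "delta_rot": [0, 0, 0]}, {"dp": [0, 0.41, 0.06], "delta_rot": [0, 0, 0]}, {"dp": [0, 0.6, 0.13], "delta_rot": [0, 0, 0]}, {"dp": [0, 0.78, 0.21], "delta_rot": [0, 0, 0]}, {"dp": [0, 0.97, 0.28], "delta_rot": [0, 0, 0]}, {"dp": [0, 1.15, 0.35], "delta_rot": [0, 0, 0]}, {"dp": [0, 1.15, 0.35], "delta_rot": [0, 0, 0]}, {"dp": [0, 1.15, 0.35], "delta_rot": [0, 0, 0]}])

```text
time_s: 18.58
ee_pos: [0.4966, 0.0725, 0.0526]
tool_rot: [0.028, 0.15, 0.971, 0.184]
contact_force: [-0.2, -0.1, 1.2]
finger_gap: 0.123
gripper_force: 45.0
```

Run:
```python
from h import *
show()
tmap()
```

```text
t 18.575 p [0.497 0.073 0.053] F [-0.187 -0.122  1.194] j [-0.189  0.567  2.105  0.758  0.555 -2.122] gap 0.12342607899958179
..++++++++++++++++####yyyyy#############++++++++++++.++++++++++.+++.++.....+++++++++++++++.+++++++.+.+.++
+++++++++++++++++#####yyyyy##################+++++++++++++++++++++++++++++++++++.+.++...++++++++.++++++++
++++++++++++++++######yyyyyy#######################+++++++++++++++++++++++++++++++++.+.+.+++++++.++++.+++
+++++++++++++++########yyyyyy###########################+++++++++++++++++++.+++.++++++++++++++++.++++.+++
++++++++++++++##########yyyyyy###yyy#+#+####################+++++++++++++++.++++++.+++++++++.++++++++++++
+++++++++++++############yyyyy##yyyy++++++++++++++++++++++++++++++++++++++++++++++++++++++.++++++++++++++
+++++++++++##############yyyyyyyyy+++++++#+++++++++++++++++++++++######+++++++++++++.++++++.+.+++++++++++
++++++++++##############+#yyyyyyyy++++++++++++++++++++++++++++++############+++++++++++++++++.+.+.+++..++
+++++++++#############+++yyyyyyyy++++++++++++++++++++++++++++++###################+++++++++++++++..++++..
++++++++############
[... 1823 characters left out ...]
...........++++++++++++###########################+.............
........................................................++++++.+++++######################++.............
.............................................................++++++.+++++################++..............
...................................................................+++++++++++##########++...............
.......................................................................++++++++++++#####+................
.............................................................................++++++++++++................
.................................................................................+++++++++...............
```

Run:
```python
from h import *
p,r,s=now(); Rl=r*lr(0).inv(); print(trayp(p+Rl.apply([.075,0,-OFF]))*1000, r.as_euler("ZYX",degrees=True))
a=cv2.imread("pics/last_scene.png")
cv2.imwrite("pics/v.png",cv2.convertScaleAbs(cv2.resize(a[165:235,295:395],None,fx=8,fy=8,interpolation=cv2.INTER_CUBIC),alpha=2.2))
```

```text
[ 6.824 -5.645 64.496] [162.466   0.003 158.6  ]
```

View pics/v.png

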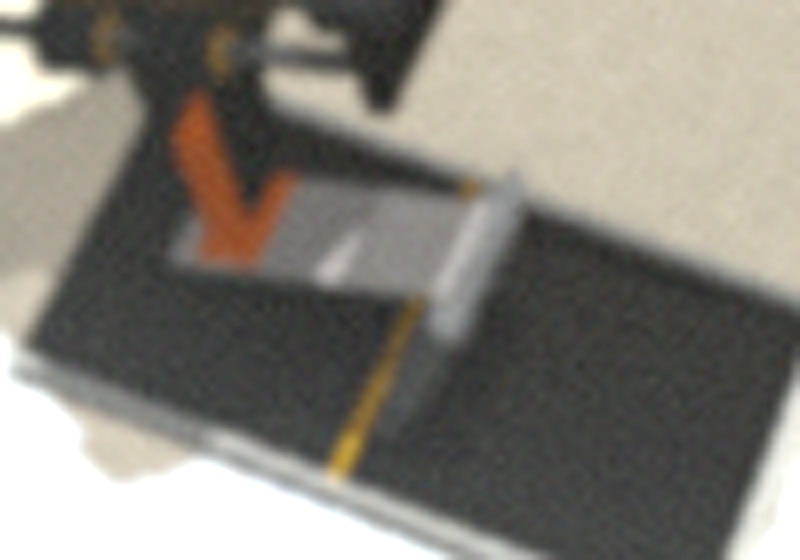

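The cartridge stands on edge: its top edge runs (520,180)–(440,330) at the blade front and its foot is just beyond the rib at (390,430). I'll keep pushing forward gently.

Call:
play_rows(targets=[{"dp": [0, 0.14, 0.06], "delta_rot": [0, 0, 0]}, {"dp": [0, 0.28, 0.11], "delta_rot": [0, 0, 0]}, {"dp": [0, 0.42, 0.17], "delta_rot": [0, 0, 0]}, {"dp": [0, 0.56, 0.22], "delta_rot": [0, 0, 0]}, {"dp": [0, 0.7, 0.28], "delta_rot": [0, 0, 0]}, {"dp": [0, 0.7, 0.28], "delta_rot": [0, 0, 0]}, {"dp": [0, 0.7, 0.28], "delta_rot": [0, 0, 0]}])

```text
time_s: 19.5
ee_pos: [0.4988, 0.0797, 0.0524]
tool_rot: [0.028, 0.15, 0.971, 0.183]
contact_force: [0.7, 1.3, -1.3]
finger_gap: 0.124
gripper_force: 45.0
```

Run:
```python
from h import *
show()
tmap()
```

```text
t 19.5 p [0.499 0.08  0.052] F [ 0.719  1.292 -1.308] j [-0.173  0.569  2.101  0.76   0.552 -2.108] gap 0.12390354873667633
......++++++++++++########yyy###########++++++++++#++++++++++++.+.+++.+.+..+++++.++++++++.+++++++++++++++
+++++++++++++++++########yyyyy###############+++++++++++++++++++++++++++++.+++++++++++++++++++++.++++++++
++++++++++++++++#########yyyyyy###################+++++++++++++++++++++++++++++++++++++++++++++++++++++++
+++++++++++++++##########yyyyyy#########################+++++++++++++++++++++++++++++.+++++++++++++++++.+
++++++++++++++############yyyyyy#####yy###################y##+++++++++++++++++++.++++++++++++++++++++++++
+++++++++++++##############yyyyyy###yyy+++++++####+++++###########++++++++++++++++++++++++++..+++++++++++
+++++++++++#################yyyyy##yyy++++++++++++++++++++++++++########+++++++++++++++++++.+++++++++++++
++++++++++################+#yyyyyyyyy#++++++++++++++++++++++++++############++++++++++++++++++++++.+++.++
+++++++++################+++yyyyyyyy+++++++++++++++++++++++++++###################++++++++++.+++++..+++++
++++++++##############
[... 1821 characters left out ...]
...........++++++++++++###########################+.............
........................................................++++++.+++++######################++.............
.............................................................++++++.+++++################++..............
..................................................................++++++.+++++##########++...............
.......................................................................++++++++++++#####+................
............................................................................+++++++++++++................
.................................................................................+++++++++...............
```

It flipped: the blue label is up and flat in the far half. Now I'll take the lifter back.

Run:
```python
from h import *
p,r,s=now()
tgt=R.from_quat([-.051,.9987,0,0]) # xyzw
f=R.from_euler("z",TY).apply
show((p+f([-.05,0,.06]),r),(p+f([-.10,0,.08]),lr(TY)),((.5651,-.2431,.13),lr(1.673)))
print(lr(1.673).as_quat())
```

```text
t 19.55 p [0.499 0.08  0.052] F [ 0.224 -0.564 -1.124] j [-0.173  0.569  2.101  0.76   0.553 -2.108] gap 0.12770051370612717
[-0.    -2.467 -7.41 ] [0. 0. 0.]
[ -0.001  -6.393 -11.096] [21.392 -0.001 -0.006]
[-16.042 -23.968 -17.72 ] [ 21.093   4.363 -23.109]
[-0.051  0.999  0.     0.   ]
```

Call:
play_rows(targets=[{"dp": [0, -0.8, -1], "delta_rot": [0, 0, 0]}, {"dp": [0, -1.6, -3], "delta_rot": [0, 0, 0]}, {"dp": [0, -2.5, -5.5], "delta_rot": [0, 0, 0]}, {"dp": [0, -3.5, -8], "delta_rot": [5, 0, 0]}, {"dp": [0, -5, -10], "delta_rot": [12, 0, 0]}, {"dp": [0, -6.4, -11.1], "delta_rot": [21.4, 0, 0]}, {"dp": [-4, -10, -12.5], "delta_rot": [21.4, 1, -5]}, {"dp": [-8, -15, -14.5], "delta_rot": [21.3, 2, -11]}, {"dp": [-12, -20, -16], "delta_rot": [21.2, 3.2, -17]}, {"dp": [-16, -24, -17.7], "delta_rot": [21.1, 4.4, -23.1]}])

```text
time_s: 20.8
ee_pos: [0.5624, -0.242, 0.1299]
tool_rot: [-0.001, -0.052, 0.999, -0.0]
contact_force: [1.7, 1.0, -1.4]
finger_gap: 0.123
gripper_force: 45.0
```

Call:
play_rows(targets=[{"dp": [0, 0, 0], "delta_rot": [0, 0, 0]}, {"dp": [0, 0, 0], "delta_rot": [0, 0, 0]}, {"dp": [0, 0, 0], "delta_rot": [0, 0, 0]}])

```text
time_s: 21.18
ee_pos: [0.5623, -0.2384, 0.13]
tool_rot: [-0.001, -0.051, 0.999, 0.0]
contact_force: [0.7, -0.4, -0.9]
finger_gap: 0.123
gripper_force: 45.0
```

Run:
```python
from h import *
show(((.5651,-.2431,.0216),lr(1.673)))
```

```text
t 21.175 p [ 0.562 -0.238  0.13 ] F [ 0.663 -0.382 -0.913] j [-0.509  0.564  1.683 -0.001  0.896 -2.182] gap 0.12302595092753656
[-0.245 -0.503 10.836] [ 0.013 -0.062  0.013]
```

Call:
play_rows(targets=[{"dp": [-0.24, -0.5, 3], "delta_rot": [0, 0, 0]}, {"dp": [-0.24, -0.5, 6], "delta_rot": [0, 0, 0]}, {"dp": [-0.24, -0.5, 9], "delta_rot": [0, 0, 0]}, {"dp": [-0.24, -0.5, 10.5], "delta_rot": [0, 0, 0]}, {"dp": [-0.24, -0.5, 10.8], "delta_rot": [0, 0, 0]}, {"dp": [-0.24, -0.5, 10.8], "delta_rot": [0, 0, 0]}, {"dp": [-0.24, -0.5, 10.8], "delta_rot": [0, 0, 0]}])

```text
time_s: 22.05
ee_pos: [0.5661, -0.2441, 0.0227]
tool_rot: [0.0, -0.051, 0.999, -0.0]
contact_force: [0.9, -0.2, -0.9]
finger_gap: 0.119
gripper_force: 45.0
```

Call:
play_rows(targets=[{"dp": [0, 0, 0.1], "delta_rot": [0, 0, 0]}, {"dp": [0, 0, 0.15], "delta_rot": [0, 0, 0]}, {"dp": [0, 0, 0.15], "delta_rot": [0, 0, 0]}])

```text
time_s: 22.42
ee_pos: [0.5657, -0.244, 0.0203]
tool_rot: [-0.0, -0.051, 0.999, -0.0]
contact_force: [0.0, 0.0, -1.0]
finger_gap: 0.125
gripper_force: 45.0
```

Run:
```python
from h import *
show(((.5651,-.2431,.0196),lr(1.673)))
```

```text
t 22.425 p [ 0.566 -0.244  0.02 ] F [ 0.005  0.016 -1.045] j [-0.514  0.719  1.739 -0.     0.684 -2.187] gap 0.12478969037928012
[0.049 0.091 0.066] [ 0.001 -0.031 -0.005]
```

Call:
play_rows(targets=[{"dp": [0, 0, 0.05], "delta_rot": [0, 0, 0]}, {"dp": [0, 0, 0.08], "delta_rot": [0, 0, 0]}, {"dp": [0, 0, 0.08], "delta_rot": [0, 0, 0]}])

```text
time_s: 22.8
ee_pos: [0.5657, -0.244, 0.0197]
tool_rot: [-0.0, -0.051, 0.999, -0.0]
contact_force: [-0.9, -0.4, 3.8]
finger_gap: 0.127
gripper_force: 45.0
```

Call:
play_rows(targets=[{"dp": [0, 0, 0], "delta_rot": [0, 0, 0]}, {"dp": [0, 0, 0], "delta_rot": [0, 0, 0]}, {"dp": [0, 0, 0], "delta_rot": [0, 0, 0]}, {"dp": [0, 0, 0], "delta_rot": [0, 0, 0]}, {"dp": [0, 0, 0], "delta_rot": [0, 0, 0]}, {"dp": [0, 0, 0], "delta_rot": [0, 0, 0]}, {"dp": [0, 0, 0], "delta_rot": [0, 0, 0]}, {"dp": [0, 0, 0], "delta_rot": [0, 0, 0]}], gripper=0)

```text
time_s: 23.8
ee_pos: [0.5657, -0.2439, 0.0194]
tool_rot: [-0.0, -0.051, 0.999, 0.0]
contact_force: [-0.4, 0.3, -0.6]
finger_gap: 0.909
gripper_force: 0.0
```

Released on the pad. I'll rise clear and check everything numerically.

Call:
play_rows(targets=[{"dp": [0, 0, -2], "delta_rot": [0, 0, 0]}, {"dp": [0, 0, -6], "delta_rot": [0, 0, 0]}, {"dp": [0, 0, -10], "delta_rot": [0, 0, 0]}, {"dp": [0, 0, -15], "delta_rot": [0, 0, 0]}, {"dp": [-5, -5, -20], "delta_rot": [0, 0, 0]}, {"dp": [-10, -10, -20], "delta_rot": [0, 0, 0]}, {"dp": [-10, -15, -20], "delta_rot": [0, 0, 0]}, {"dp": [-10, -20, -20], "delta_rot": [0, 0, 0]}, {"dp": [-10, -20, -20], "delta_rot": [0, 0, 0]}, {"dp": [-10, -20, -20], "delta_rot": [0, 0, 0]}])

```text
time_s: 25.05
ee_pos: [0.6854, -0.4324, 0.2187]
tool_rot: [-0.001, -0.051, 0.999, 0.0]
contact_force: [0.5, 0.6, -0.2]
finger_gap: 0.997
gripper_force: 0.0
```

Run:
```python
from h import *
from station import read_camera
show()
p=read_camera("scene").astype(int); a=cv2.imread("pics/scene0.png")[:,:,::-1].astype(int)
def ch(r,gg,b): return 'y' if b+25<r else 'B' if b>r+18 else '#' if b+gg+r<150 else '+' if b+gg+r<330 else '.'
for nm,im in(("before",a),("now",p)):
    print(nm)
    for v in range(182,226,2): print("".join(ch(*q) for q in im[v,172:242]))
q=read_camera("scene")
for v in range(195,232,2): print("".join(ch(*x) for x in q[v,330:400].astype(int)))
```

```text
t 25.05 p [ 0.685 -0.432  0.219] F [ 0.502  0.605 -0.172] j [-0.644  0.782  0.985 -0.     1.376 -2.317] gap 0.9974001618821366
before
......................................................................
......................................................................
......................................................................
......................................................................
......................yyyy+...........................................
.....................yyyyyy+..........................................
.........yyyyyyyyyyyyyyyyyy++++++++...................................
........+yyyyyyyyyyyyyyyyyyyyyyyyyyyyyyyyyyyyyyyyyyyyyyyyyyyyyyy+.....
........+yyyyyyyyyyyyyyyyyyyyyyyyyyyyyyyyyyyyyyyyyyyyyyyyyyyyyyyy+....
........yyyyyyyyyyyyyyyyyy#yyyyyy++++++++++y++yyyyyyyyyyyyyyyyyyy+....
.......+yyyyyyyyyyy+++yyyy#yyyy+++++++++++++++++++++++++yyyyyyyyy+....
.......yyyyyyyyyyyy++++yyyyyyy++++++++++++++++++++++++++yyyyyyyyy+....
......+yyyyyyyyyyyy++++yyyyyyy++++++++++++++++++++++++++yyyyyyyyy.....
......yyyyyyyyyyyy+++yyyyyyyyy++++.++++++++
[... 2810 characters left out ...]
#yyyy####+++++BBBBBBB++yyyyy+BBB+++++#################+++++..
#########yyyy####++++++BBBBBBBBBBBB++BBB++++++#################++++...
########yyyy####++++++++BBBBBBBBBBBBBBB++++++#################++++....
########yyy#####++++++++++++++BBBBBBBBB+++++#################++++.....
+######yyy###########+++++++++++++BBBB+++++#################+++++.....
++++++yyy#################++++++++++++++++##################+++.......
++++++++++#####################++++++++++##################++++.......
...+++++++++++++####################+++++#################++++........
........+++++++++++++####################################+++++........
............++++++++++++++##############################+++++.........
```

The lifter is back flat on the pad, and the cartridge lies label up, square and clear of the rib.

```bash
python3 -c "
from station import *
print(job_done())"
```

```text
the job is handed in; nothing more can be done
None
```

The cartridge is turned over and lies flat, label up, in the far half of the tray. The lifter stands back on its cork pad, and the job was handed in at about 25 s; the hand-in gave no verdict, and I made no separate check of the bystanders at the end.

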